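# Proof-pull a soldered bangle with the slim spring gauge

## Task

Proof-test the soldered seam at the top of the bangle that is clamped upright in the ball vise: lift the slim pull gauge out of the rack, hang its hook under the top of the bangle's arch, and draw the gauge straight up until the broad dark band on its sprung rod stands at the mouth of the tube, well short of pulling the rod right out to its stop. Finish while still holding the gauge there at that pull; leave the stout gauge in the rack and the other things on the bench alone.

Things in the scene. Friction and masses are not known exactly. Their poses are not given: they have to be found in the camera images.
- gauge: slim tubular pull gauge, loose, about 0.11 kg, hanging upright by its collar in either of the rack's two holes. Origin at the centre of its aluminium barrel (20 mm diameter, 70 mm tall); z up its axis, x the way the hook's mouth opens. Under the barrel a black collar 36 mm diameter, 6 mm thick. It must rise 85 mm, straight up, for the hook to clear the rack
- mouth (a point): mouth of the slim gauge's tube, 81 mm below the barrel's centre: lower end of the sleeve (18 mm diameter, 40 mm long) that reaches down from the collar. The sprung steel rod, 8 mm diameter, comes out here; with the rod in, the hook's lowest point is 40 mm below. Axes as the gauge
- rod (a joint): how far the rod is drawn out of the slim gauge, m: 0 fully in (its start), 0.045 at its stop. Its spring pulls in with 1.25 N at 0 and 0.25 N more per mm (7.5 N at 25 mm). The broad dark band on the rod, 8 mm long and hidden in the tube at the start, has its middle at the mouth at 0.025, its edges at 0.021 and 0.029. Beyond 0.035 the seam is overloaded
- hook_seat (a point): inside bottom of the slim gauge's hook, on the axis, on top of the wire, 117 mm below the barrel's centre with the rod in; moves with the rod; axes as the gauge. The hook is a J of 3.5 mm wire in the xz plane, 20 mm wide: back at x = -8 mm, tip at x = +8 mm, 5 mm above this point; the mouth between tip and rod end is open from 5 to 23 mm above this point
- bangle: the brass bangle, a round ring of 5 mm round bar, 68 mm outer and 58 mm inner diameter, fixed upright in the vise jaws. Origin at the ring's centre, z up, x (level) square to the plane of the ring, so the bar at the top runs along y
- bangle_top (a point): centre of the bangle's bar at the very top of the arch, where the seam is, 31.5 mm above the ring's centre and about 134 mm above the bench; axes as the bangle. Open space of 51 mm under the bar down to the jaws
- vise: the steel ball vise, fixed, on a rubber ring 108 mm diameter; origin at the centre of its foot; its jaws reach 80 mm high, the bangle stands between them. A small clamping screw sticks out to +x, 50 mm from the axis at 71 mm height. Axes as the bangle
- rack: the wooden tool rack, fixed, 84 mm (x) by 244 mm (y), top 95 mm above the bench; origin at the centre of its underside. Its two 26 mm holes lie at y = +55 and -55 mm
- big_gauge: the stout pull gauge hanging in the rack's other hole, a bystander, 110 mm beside the slim one: barrel 36 mm diameter, 50 mm tall, collar 44 mm diameter; its top is 155 mm above the bench. Origin on its axis, 136 mm above the bench
- solder_block: white ceramic soldering block, a bystander, 100 x 65 x 30 mm, origin at the centre of its underside
- dish: steel dish, a bystander, 76 mm diameter, 22 mm high, origin at the centre of its underside
- loupe: folding loupe, a bystander, about 66 x 28 x 22 mm, origin under its lens
Things that resemble listed ones, but are neither listed nor needed, are in the scene too. Several things have the shape of the vise; the one meant has the colours described above.

How it is judged:
By the outcome, as a careful person would: the job done as asked, in the order asked, and still so for the second after the job is handed in, while the arm keeps its last pose, push and grip.
It also fails if it takes over 51 s, if anything falls off the work surface, if the arm or the gripper's body presses on something with over 40 N, if the wrist force passes 120 N, or if a joint passes its speed limit or range.

## Robot

A 6-joint arm with a two-finger parallel gripper is mounted at the origin on the work surface. World frame = base frame: x ahead of the robot, y to its left, z up, the work surface at z = 0. Lengths are in m, angles in rad, forces in N, time in s.
With the tool pointing down it reaches from about 0.375 to 0.9 m from the base axis. Payload 3.1 kg.
Tool frame: the origin (TCP) lies midway between the tips of the shut fingers; the grasp point (between the pads) lies 19 mm behind it; z points along the fingers, y is the line along which they close (so a half turn about z gives the same grasp; the last joint's range is limited). The gripper opens to 85 mm and grips with 20 to 120 N. Pads are 22 mm wide; open, the fingers measure 114 mm over their backs; the gripper's body (76 mm by 85 mm) begins 54 mm behind the grasp point. The pads swing forward as they close: fully open they stand 13 mm farther back than shut.
Start: joints at [-0.178, 0.527, 1.433, -0, 1.181, -0.178], TCP at [0.625, 0, 0.194] pointing down, gripper open.
Joint ranges: [-3.08, 3.08], [-0.75, 2.2], [0.22, 2.44], [-1.43, 4.57], [0, 2.65], [-2.85, 2.85]. Speed limits (rad/s): [2.79, 2.79, 3.14, 3.14, 3.14, 3.14].

## Interface

Orientations are given as a unit quaternion [x, y, z, w].
In Python, from station import manip gives the robot as it stands. The module is installed in compiled form; this text tells all that it offers.
- The arm moves only by the tool apply_moves, never from a script. Its arguments are lists of equal length, an entry for each row: "claw": the gripper's target within -1 to 1 (fully open at 1, half-way at 0, shut at -1); "travel": the shift along the tool's x, y, z scaled (see below), a list of three; "turn": the turn, a rotation vector about the tool's x, y, z scaled (see below), a list of three. In form: {"claw": [claw, ...], "travel": [[dx, dy, dz], ...], "turn": [[rx, ry, rz], ...]}. A call has 1 to 5 rows; each row is the pose to reach, as a shift and turn from the pose commanded when the call began, along the tool's axes at that moment, turning the shorter way round; what a row does not reach only later rows make up. The controller multiplies each number of a shift by 800 mm and each number of a turn by 180 degrees. A row lasts 1/12 s, in which the tool goes at most 41.7 mm and 7.16 degrees, less where a joint would pass 70% of its speed; a pose out of reach is approached as far as the arm can. A call with a number of a shift or a turn outside -1 to 1 is refused whole. A call with a gripper value outside its range is refused whole. The fingers move at their own pace and stop on an object; "newtons" is the grip in N (left out, the last holds). Time passes only in rows, so rows that repeat a pose let the fingers close. It gives the time, the measured TCP pose, the force, the opening and the grip force at its end, in the units of the state.
- manip.sense(): the state, without advancing time (a new reading comes with each control period).
- manip.snapshot(name): name is "scene" or "side" or "wrist"; returns a dict with "pixels" (420x560x3 uint8, red, green, blue), "depth" (420x560 float32, m along the optical axis (not along the pixel's ray), 0 where there is no reading), "intrinsics" (3x3 intrinsics, pixels), "R" (3x3) and "t" (3): a world point X has camera coordinates R X + t. Camera axes: x right, y down, z forward; pixel columns grow to the right and rows downward; lengths in m; the calibration is good to about 2 mm. A picture is of the moment at which its call begins.
- manip.sign_off(): hands the job in; it is judged then, once.
The state is a dict: "t": time; "q": joint angles; "qd": joint speeds; "tau": joint torques, N m; "tcp_pos": TCP position; "tool_rot": TCP orientation; "force": force on the tool from outside, world axes, zero at the start; "ft_torque": the same for the moment, N m; "finger_gap": opening from 0.0 (shut) to 1.0 (fully open); "gripper_force": force on a finger pad.
Only numpy, scipy, OpenCV 4.12 (cv2) and the standard library are available. Lean on these libraries where they do the work, as an engineer would, in place of code of your own. Each camera call takes 0.05 s, during which the arm holds its last target. There are 200 camera calls.

## Working session

There is one attempt and no reset: what is moved stays moved. The work goes in short steps, Python scripts to look and compute and a tool call to move; the robot and the scene stay as the last step left them, time stands still between calls to the robot, and variables do not carry over. Pictures are saved under pics/ and viewed, at most 10 in all, crops included, and the job is handed in when it is done.

Besides the shell and the picture viewer there is one more tool, called after "Request:" by a JSON object that holds its "fn" and its "kwargs". apply_moves: Moves the arm, as the interface text tells. Shifts and turns lie within -1 to 1; 1 stands for 800 mm of shift or 180 degrees of turn. Its arguments: {"type":"object","properties":{"claw":{"type":"array","items":{"type":"number"}},"travel":{"type":"array","items":{"type":"array","items":{"type":"number"}}},"turn":{"type":"array","items":{"type":"array","items":{"type":"number"}}},"newtons":{"type":"number"}},"required":["claw","travel","turn"]}

```bash
mkdir -p pics
cat > h.py <<'E'
import numpy as np, cv2
from station import manip
def snap(n,save=None):
    s=manip.snapshot(n)
    np.savez(f'{save or n}.npz',**s)
    if save: cv2.imwrite(f'pics/{save}.png',s['pixels'][:,:,::-1])
    return s
def pt(s,u,v,r=1):
    d=s['depth'][v-r:v+r+1,u-r:u+r+1]; d=np.median(d[d>0]) if (d>0).any() else np.nan
    c=d*np.linalg.inv(s['intrinsics'])@[u,v,1]
    return np.array(s['R']).T@(c-s['t'])
def world(s):
    h,w=s['depth'].shape; u,v=np.meshgrid(np.arange(w),np.arange(h))
    c=np.stack([u,v,np.ones_like(u)],-1)@np.linalg.inv(s['intrinsics']).T*s['depth'][...,None]
    return (c-s['t'])@np.array(s['R'])
E
python3 - <<'E'
from h import *
print(manip.sense())
a=snap('scene','scene1');b=snap('side','side1')
for s in(a,b): print(s['R'],s['t'],s['intrinsics'][0,0])
cv2.imwrite('pics/both.png',cv2.resize(np.vstack([a['pixels'],b['pixels']])[:,:,::-1],(560,840))[:, :])
E
```

```text
{'t': 0.0, 'q': array([-1.78463184e-01,  5.28469028e-01,  1.43396661e+00, -2.30826435e-05,
        1.18138516e+00, -1.78505445e-01]), 'qd': array([ 0.00087027,  0.00027868, -0.00059649, -0.00166022,  0.00133089,
       -0.00031023]), 'tau': array([ 2.50220628e-04, -4.42344439e+01, -1.78024775e+01, -2.06930472e-04,
        8.36740597e-03,  2.24214921e-05]), 'tcp_pos': array([6.24170055e-01, 1.94933106e-04, 1.93011507e-01]), 'tool_rot': array([ 7.07088294e-01,  7.07124390e-01, -6.44161630e-04, -9.09026462e-04]), 'force': array([-0.00890735,  0.20880744,  0.33227092]), 'ft_torque': array([-3.40094872e-02, -2.94649573e-02, -7.74243850e-05]), 'gripper_force': 0.0, 'finger_gap': 1.0012321697486062}
[[-0.79736766  0.60346453  0.00594728]
 [ 0.52239148  0.69511189 -0.49388926]
 [-0.30217868 -0.39070452 -0.86950447]] [ 0.46034441 -0.27042823  1.51683341] 475.6749812900929
[[-0.99744651 -0.06874843  0.01934212]
 [-0.05447631  0.55727009 -0.82854232]
 [ 0.0461822  -0.82748033 -0.55959227]] [0.56341833 0.08878336 0.95030656] 419.175452737077
```

View pics/scene1.png

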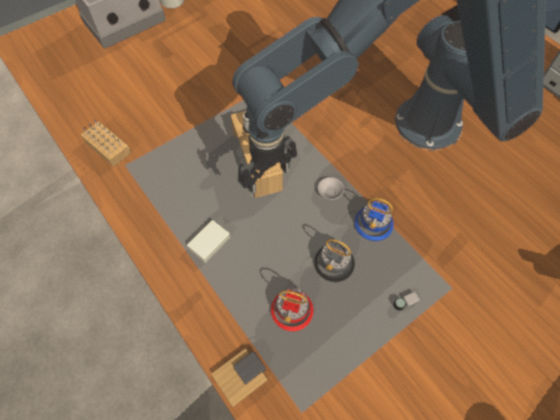

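View pics/side1.png

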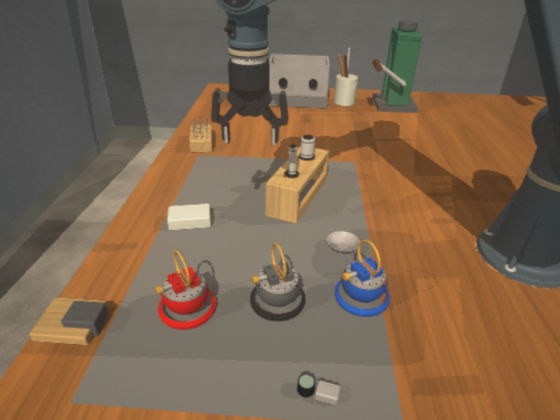

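The three vises are red at side (187,290), steel/black at (278,288) and blue at (363,283). The middle one, a grey steel ball on a black rubber ring, fits the description. The slim gauge is at (293,160) and the stout one at (308,148). I'll confirm this in an enlarged crop and measure.

Run:
```python
from h import *
b=dict(np.load('side1.npz'))
p=b['pixels'][:,:,::-1]
c1=cv2.resize(p[235:320,230:330],None,fx=4,fy=4,interpolation=2)
c2=cv2.resize(p[130:220,255:340],None,fx=4,fy=4,interpolation=2)
o=np.zeros((360,740,3),np.uint8);o[:340,:400]=c1;o[:360,400:740]=c2;cv2.imwrite('pics/crop1.png',o)
W=world(b)
for n,(u0,u1,v0,v1,z0,z1) in dict(bangle=(262,292,243,275,.09,.15),gauge=(284,301,140,182,.103,.185),rack=(262,332,145,220,.088,.098),big=(298,320,130,165,.11,.16)).items():
    w=W[v0:v1,u0:u1].reshape(-1,3); m=(w[:,2]>z0)&(w[:,2]<z1)&(abs(w[:,0])<2); w=w[m]
    print(n,len(w),w.min(0).round(4),np.median(w,0).round(4),w.max(0).round(4))
for u,v in [(278,299),(255,300),(304,300),(282,312)]: print(pt(b,u,v).round(4))
```

```text
bangle 133 [0.5376 0.1628 0.0911] [0.5483 0.203  0.1216] [0.567  0.223  0.1374]
gauge 232 [ 0.5322 -0.1557  0.1031] [ 0.5425 -0.1438  0.143 ] [ 0.5529 -0.136   0.1757]
rack 1146 [ 0.448  -0.3203  0.0881] [ 0.5269 -0.1576  0.095 ] [ 0.603  -0.0738  0.098 ]
big 258 [ 0.4888 -0.2684  0.1104] [ 0.5069 -0.242   0.1378] [ 0.5249 -0.233   0.156 ]
[0.5499 0.2341 0.0487]
[0.5966 0.1944 0.0021]
[0.5017 0.1951 0.0111]
[0.5423 0.2208 0.0019]
```

View pics/crop1.png

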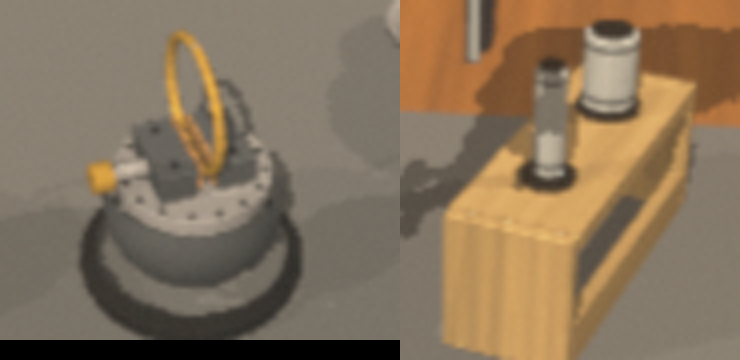

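The crop confirms the steel ball vise with the black rubber ring at side (278,288), its brass screw pointing to image left. It also shows the slim gauge at side ≈(292,160). Next I'll fit the axes and ring yaw.

Run:
```python
from h import *
from scipy.optimize import least_squares as ls
b=dict(np.load('side1.npz')); a=dict(np.load('scene1.npz'))
W=world(b)
def circ(w,r): 
    f=ls(lambda p:np.hypot(w[:,0]-p[0],w[:,1]-p[1])-r,w[:,:2].mean(0)-[0,r],loss='soft_l1',f_scale=.001); return f.x, np.sqrt(np.mean(f.fun**2))
w=W[140:182,284:301].reshape(-1,3); g=w[(w[:,2]>.115)&(w[:,2]<.165)]; print('gauge',circ(g,.010))
w=W[130:165,298:321].reshape(-1,3); g=w[(w[:,2]>.118)&(w[:,2]<.15)&(w[:,1]>-.3)]; print('big',circ(g,.018))
def ring(s,box):
    u0,u1,v0,v1=box; hsv=cv2.cvtColor(s['pixels'],cv2.COLOR_RGB2HSV); w=world(s)
    m=(hsv[...,0]>10)&(hsv[...,0]<28)&(hsv[...,1]>120)&(w[...,2]>.088)&(w[...,2]<.145); k=np.zeros_like(m);k[v0:v1,u0:u1]=1
    return w[m&k]
for s,box in((b,(262,295,240,280)),(a,(315,358,232,265))):
    r=ring(s,box); c=r[:,:2].mean(0); d=np.linalg.svd(r[:,:2]-c)[2][0]; t=(r[:,:2]-c)@d
    f=ls(lambda p:np.hypot(t-p[0],r[:,2]-p[1])-.0315,[0,.1025],loss='soft_l1',f_scale=.001).x
    print(len(r),'dir',np.degrees(np.arctan2(d[1],d[0])),'centre',c+f[0]*d,'z',f[1],'zmax',r[:,2].max(),'thick',np.std((r[:,:2]-c)@[-d[1],d[0]]))
# vise foot ring (dark, z<0.02)
for u,v in[(335,276),(318,262),(353,262)]: print(pt(a,u,v).round(4))
```

```text
gauge (array([ 0.54258526, -0.15159091]), np.float64(0.0011992034123031107))
big (array([ 0.50679923, -0.25535828]), np.float64(0.0015144193268916968))
126 dir 115.45768832628976 centre [0.55316703 0.1931884 ] z 0.10381630335761248 zmax 0.1374195195665727 thick 0.0011739332914138215
53 dir 116.31382012924182 centre [0.5509512  0.19100946] z 0.10558456918356893 zmax 0.13915328014859785 thick 0.0012048538647024057
[0.5704 0.2196 0.0024]
[0.5814 0.1618 0.0034]
[0.5102 0.2207 0.0131]
```

Request:
{"fn": "apply_moves", "kwargs": {"claw": [1, 1, 1, 1, 1], "travel": [[-0.19, -0.102, 0], [-0.19, -0.102, 0], [-0.19, -0.102, 0], [-0.19, -0.102, 0], [-0.19, -0.102, 0]], "turn": [[0, 0, 0], [0, 0, 0], [0, 0, 0], [0, 0, 0], [0, 0, 0]], "newtons": 60}}

```text
t: 0.52
tcp_pos: [0.5403, -0.157, 0.1935]
tool_rot: [0.709, 0.705, -0.002, -0.0]
force: [-0.7, -0.3, -0.5]
finger_gap: 1.0
gripper_force: 0.0
```

Run:
```python
from h import *
s=manip.sense(); print(s['tcp_pos'],s['tool_rot'],s['t'],s['q'])
w=snap('wrist','wrist1'); a=snap('side','side2'); print(w['R'],w['t'],w['intrinsics'][0,0])
W=world(w); m=(W[...,2]>.16)&(W[...,2]<.18)&(w['depth']>0)&(np.hypot(W[...,0]-.5426,W[...,1]+.1516)<.025)
print(m.sum(), W[m].mean(0), W[m].min(0),W[m].max(0))
```

```text
[ 0.54031001 -0.15695424  0.19353973] [ 7.08829282e-01  7.05378042e-01 -1.66390307e-03 -3.13437816e-04] 0.5167 [-0.47948923  0.44506708  1.58988669 -0.00333059  1.10824836 -0.47311982]
[[ 0.99998601 -0.00513206 -0.00128375]
 [-0.00447599 -0.95014171  0.31178631]
 [-0.00281985 -0.3117762  -0.95015138]] [-0.5416353  -0.18706267  0.33253381] 342.78854933526145
837 [ 0.5426904  -0.14849774  0.17218971] [ 0.53301575 -0.16068266  0.16047995] [ 0.55296506 -0.14051797  0.17646934]
```

View pics/wrist1.png

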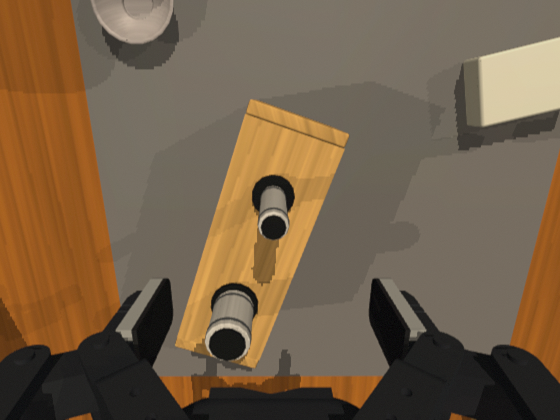

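The wrist view shows the slim gauge's black cap at (273,227), the stout one at (228,343), and the fingers straddling the slim gauge. I'll measure the cap centre.

Run:
```python
from h import *
w=dict(np.load('wrist1.npz'));W=world(w)
m=(W[...,2]>.1735)&(W[...,2]<.18)&(np.hypot(W[...,0]-.5426,W[...,1]+.1516)<.02)
v,u=np.nonzero(m);print(m.sum(),W[m].min(0),W[m].max(0),u.mean(),v.mean(),W[m].mean(0))
s=manip.sense(); print(s['tcp_pos'],s['tool_rot'],s['t'])
```

```text
451 [ 0.53521004 -0.15858306  0.17352368] [ 0.55011023 -0.14293454  0.17646934] 273.23946784922396 226.7560975609756 [ 0.54279414 -0.15046119  0.17465462]
[ 0.54236514 -0.15366832  0.19372781] [ 7.08607868e-01  7.05602342e-01 -6.12544180e-05 -4.69227948e-04] 0.6167
```

Request:
{"fn": "apply_moves", "kwargs": {"claw": [1, 1, 1, 1, 1], "travel": [[0.001, 0, 0.02], [0.001, 0, 0.05], [0.001, 0, 0.08], [0.001, 0, 0.08], [0.001, 0, 0.08]], "turn": [[0, 0, 0], [0, 0, 0], [0, 0, 0], [0, 0, 0], [0, 0, 0]]}}

```text
t: 1.03
tcp_pos: [0.543, -0.1493, 0.1289]
tool_rot: [0.707, 0.708, -0.0, -0.002]
force: [-0.1, 0.3, -0.8]
finger_gap: 0.995
gripper_force: 0.0
```

Request:
{"fn": "apply_moves", "kwargs": {"claw": [-0.3, -0.5, -1, -1, -1], "travel": [[0, 0, 0], [0, 0, 0], [0, 0, 0], [0, 0, 0], [0, 0, 0]], "turn": [[0, 0, 0], [0, 0, 0], [0, 0, 0], [0, 0, 0], [0, 0, 0]], "newtons": 60}}

```text
t: 1.45
tcp_pos: [0.5439, -0.1513, 0.1309]
tool_rot: [0.707, 0.707, 0.0, 0.001]
force: [-0.6, -0.2, 0.7]
finger_gap: 0.303
gripper_force: 0.0
```

Request:
{"fn": "apply_moves", "kwargs": {"claw": [-1, -1, -1, -1, -1], "travel": [[0, 0, 0], [0, 0, 0], [0, 0, 0], [0, 0, 0], [0, 0, 0]], "turn": [[0, 0, 0], [0, 0, 0], [0, 0, 0], [0, 0, 0], [0, 0, 0]]}}

```text
t: 1.87
tcp_pos: [0.5436, -0.1515, 0.1309]
tool_rot: [0.707, 0.707, 0.0, 0.001]
force: [-2.1, 0.1, 6.2]
finger_gap: 0.176
gripper_force: 58.5
```

Request:
{"fn": "apply_moves", "kwargs": {"claw": [-1, -1, -1, -1, -1], "travel": [[0, 0, -0.01], [0, 0, -0.04], [0, 0, -0.07], [0, 0, -0.1], [0, 0, -0.13]], "turn": [[0, 0, 0], [0, 0, 0], [0, 0, 0], [0, 0, 0], [0, 0, 0]]}}

```text
t: 2.28
tcp_pos: [0.5429, -0.1509, 0.2349]
tool_rot: [0.707, 0.707, -0.0, -0.001]
force: [0.7, -1.0, -0.5]
finger_gap: 0.172
gripper_force: 58.7
```

Request:
{"fn": "apply_moves", "kwargs": {"claw": [-1, -1, -1, -1, -1], "travel": [[0, 0, -0.03], [0, 0, -0.06], [0, 0, -0.06], [0, 0, -0.06], [0, 0, -0.06]], "turn": [[0, 0, 0], [0, 0, 0], [0, 0, 0], [0, 0, 0], [0, 0, 0]]}}

```text
t: 2.7
tcp_pos: [0.5424, -0.1507, 0.281]
tool_rot: [0.707, 0.707, -0.0, -0.001]
force: [-0.3, 0.7, -0.9]
finger_gap: 0.173
gripper_force: 58.6
```

Run:
```python
from h import *
s=manip.sense(); print(s['tcp_pos'],s['t'],s['force'])
a=snap('scene','scene2');b=snap('side','side3')
o=[]
for q in(a,b):
    P=q['intrinsics']@(q['R']@np.array([s['tcp_pos'][0],s['tcp_pos'][1],s['tcp_pos'][2]-.07])+q['t']); u,v=(P[:2]/P[2]).astype(int); print(u,v)
    u=max(u,40);v=max(v,50)
    o.append(cv2.resize(q['pixels'][v-50:v+50,u-40:u+40,::-1],(400,500),interpolation=2))
cv2.imwrite('pics/crop2.png',np.hstack(o))
```

```text
[ 0.5424451  -0.15072782  0.28095764] 2.7 [-0.34283346  0.73640157 -0.85967154]
258 132
293 131
```

View pics/crop2.png

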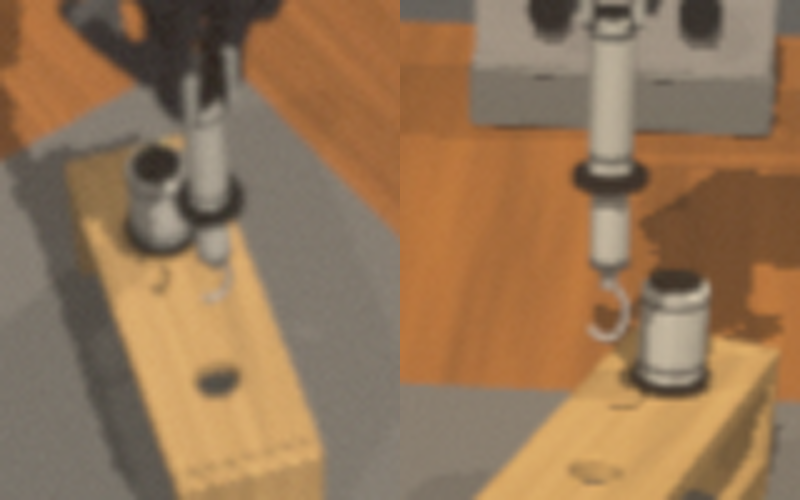

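The left half (scene) and right half (side) both show the hook clear of the rack. In the side crop the back of the hook is at right (630,310) and the mouth opens left, about world +x. I'll get the yaw from depth points on the hook.

```bash
cat >> h.py <<'E'
def hookyaw(views,ax,zseat):
    out=[]
    for n in views:
        s=dict(np.load(f'{n}.npz')); W=world(s)
        m=(W[...,2]>zseat-.006)&(W[...,2]<zseat+.019)&(np.hypot(W[...,0]-ax[0],W[...,1]-ax[1])<.016)&(s['depth']>0)
        p=W[m]; c=p[:,:2].mean(0); d=np.linalg.svd(p[:,:2]-c)[2][0]; d*=np.sign(d[0])
        print(n,len(p),'yaw',np.degrees(np.arctan2(d[1],d[0])).round(1),'c',c.round(4),'z',p[:,2].min().round(4),p[:,2].max().round(4)); out.append(p)
        t=(p[:,:2]-np.array(ax))@d; print(np.c_[t,p[:,2]-zseat][np.argsort(t)][::max(1,len(t)//8)].round(4).tolist())
    return out
E
python3 - <<'E'
from h import *
hookyaw(['scene2','side3'],(.5427,-.151),.169)
E
```

```text
scene2 12 yaw -4.4 c [ 0.5373 -0.1507] z 0.1701 0.1845
[[-0.0119, 0.0105], [-0.0117, 0.0155], [-0.0106, 0.0092], [-0.0098, 0.0054], [-0.009, 0.0031], [-0.0075, 0.0011], [-0.0051, 0.0029], [-0.003, 0.0024], [-0.0015, 0.0017], [0.0003, 0.0054], [0.0013, 0.0034], [0.0032, 0.007]]
side3 20 yaw -1.1 c [ 0.5371 -0.1492] z 0.1662 0.1867
[[-0.0118, 0.0055], [-0.0116, 0.0109], [-0.0113, 0.0156], [-0.0097, 0.0002], [-0.0094, 0.0049], [-0.0071, 0.002], [-0.0048, -0.0012], [-0.0025, 0.0005], [0.0023, -0.0004], [0.0047, 0.0026]]
```

Request:
{"fn": "apply_moves", "kwargs": {"claw": [-1, -1, -1, -1, -1], "travel": [[0.03, -0.004, 0], [0.07, -0.008, 0], [0.115, -0.012, 0], [0.16, -0.016, 0], [0.202, -0.02, 0]], "turn": [[0, 0, 0], [0, 0, 0], [0, 0, 0], [0, 0, 0], [0, 0, 0]]}}

```text
t: 3.22
tcp_pos: [0.526, 0.0122, 0.2803]
tool_rot: [0.707, 0.707, -0.001, -0.002]
force: [0.0, 0.1, -1.2]
finger_gap: 0.173
gripper_force: 58.6
```

Request:
{"fn": "apply_moves", "kwargs": {"claw": [-1, -1, -1, -1, -1], "travel": [[0.045, -0.004, 0], [0.09, -0.008, 0], [0.135, -0.012, 0], [0.175, -0.016, 0], [0.202, -0.02, 0]], "turn": [[0, 0, -0.03], [0, 0, -0.06], [0, 0, -0.09], [0, 0, -0.125], [0, 0, -0.16]]}}

```text
t: 3.63
tcp_pos: [0.5098, 0.1749, 0.2804]
tool_rot: [0.506, 0.863, -0.001, -0.002]
force: [0.5, -0.3, -1.0]
finger_gap: 0.171
gripper_force: 58.6
```

Request:
{"fn": "apply_moves", "kwargs": {"claw": [-1, -1, -1], "travel": [[0, 0, 0], [0, 0, 0], [0, 0, 0]], "turn": [[0, 0, 0], [0, 0, 0], [0, 0, 0]]}}

```text
t: 3.88
tcp_pos: [0.5109, 0.1715, 0.2809]
tool_rot: [0.509, 0.861, -0.001, -0.001]
force: [-0.0, 0.5, -0.3]
finger_gap: 0.173
gripper_force: 58.7
```

Run:
```python
from h import *
s=manip.sense(); print(s['tcp_pos'],s['tool_rot'],s['t'],s['force'])
a=snap('scene','scene4');b=snap('side','side4');w=snap('wrist','wrist4')
x=s['tcp_pos']; hookyaw(['scene4','side4'],x[:2],x[2]-.112)
cv2.imwrite('pics/crop4.png',np.hstack([cv2.resize(b['pixels'][130:320,220:380,::-1],(480,570),interpolation=2),cv2.resize(a['pixels'][180:285,300:400,::-1],(300,315),interpolation=2)[:,:,:] if 0 else np.vstack([cv2.resize(a['pixels'][180:285,310:400,::-1],(315,368),interpolation=2),np.zeros((202,315,3),np.uint8)])]))
```

```text
[0.51091706 0.17153539 0.28093379] [ 5.09407570e-01  8.60524618e-01 -9.38406063e-04 -6.54198981e-04] 3.8833 [-0.01948483  0.54921671 -0.31827091]
scene4 10 yaw 24.8 c [0.5052 0.1678] z 0.1664 0.1787
[[-0.0118, 0.0038], [-0.0115, 0.0023], [-0.0112, 0.0002], [-0.011, 0.0097], [-0.0084, 0.0033], [-0.0064, 0.0023], [-0.0054, -0.0025], [-0.0048, 0.0006], [0.0013, 0.0031], [0.0021, 0.0066]]
side4 33 yaw 29.3 c [0.5066 0.1695] z 0.1666 0.1864
[[-0.0118, 0.0166], [-0.0101, 0.007], [-0.0095, 0.0157], [-0.0085, 0.007], [-0.0067, 0.0034], [-0.0043, 0.0023], [-0.0015, -0.0003], [0.0035, 0.0021], [0.0071, 0.0049]]
```

View pics/crop4.png

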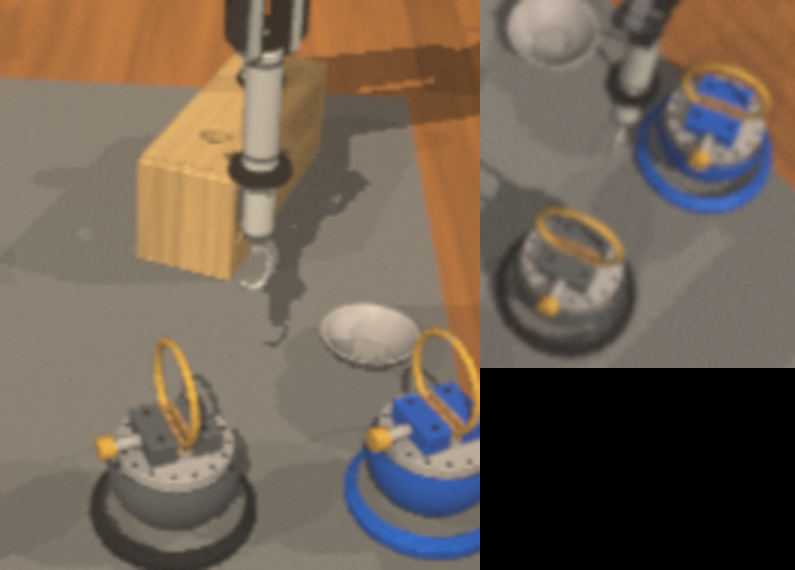

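Both crops show the hook about 45 mm on the −x side of the bangle, with its mouth facing it and yaw ≈27°. I'll lower it to mouth height and move in.

Request:
{"fn": "apply_moves", "kwargs": {"claw": [-1, -1, -1, -1, -1], "travel": [[0, 0, 0.02], [0, 0, 0.04], [0, 0, 0.061], [0, 0, 0.061], [0, 0, 0.061]], "turn": [[0, 0, 0], [0, 0, 0], [0, 0, 0], [0, 0, 0], [0, 0, 0]]}}

```text
t: 4.45
tcp_pos: [0.511, 0.171, 0.2326]
tool_rot: [0.51, 0.86, -0.001, -0.001]
force: [0.7, -0.1, -0.8]
finger_gap: 0.172
gripper_force: 58.7
```

Request:
{"fn": "apply_moves", "kwargs": {"claw": [-1, -1, -1, -1, -1], "travel": [[0, 0.005, 0], [0, 0.012, 0], [0, 0.02, 0], [-0.001, 0.028, 0], [-0.001, 0.032, 0]], "turn": [[0, 0, 0], [0, 0, 0], [0, 0, 0], [0, 0, 0], [0, 0, 0]]}}

```text
t: 4.87
tcp_pos: [0.536, 0.1842, 0.2339]
tool_rot: [0.509, 0.861, 0.001, 0.001]
force: [1.1, -0.4, -1.7]
finger_gap: 0.173
gripper_force: 58.7
```

Run:
```python
from h import *
s=manip.sense(); print(s['tcp_pos'],s['tool_rot'],s['t'],s['force'])
a=snap('scene','scene5');b=snap('side','side5')
x=s['tcp_pos']; hookyaw(['scene5','side5'],x[:2],x[2]-.112)
W=world(b); hsv=cv2.cvtColor(b['pixels'],cv2.COLOR_RGB2HSV)
m=(hsv[...,0]>10)&(hsv[...,0]<28)&(hsv[...,1]>120)&(W[...,2]>.125)&(W[...,2]<.145)&(np.hypot(W[...,0]-.552,W[...,1]-.192)<.03)
print('bar',m.sum(),np.median(W[m],0),W[m].max(0))
cv2.imwrite('pics/crop5.png',np.hstack([cv2.resize(b['pixels'][190:290,235:315,::-1],(440,550),interpolation=2),cv2.resize(a['pixels'][200:290,305:365,::-1],(350,550),interpolation=2)]))
```

```text
[0.53598417 0.18418293 0.23386359] [5.08967088e-01 8.60785103e-01 7.77107494e-04 9.51981144e-04] 4.8667 [ 1.1056239  -0.41792126 -1.73733668]
scene5 12 yaw 29.6 c [0.5381 0.1849] z 0.1201 0.1387
[[-0.0087, 0.0092], [-0.0074, 0.0048], [-0.0071, 0.0072], [-0.0059, 0.0026], [-0.0046, -0.0018], [-0.0041, 0.0011], [0.0027, 0.0075], [0.0039, 0.0048], [0.0118, 0.0115], [0.0147, 0.013], [0.0152, 0.0164], [0.016, 0.0168]]
side5 31 yaw 26.5 c [0.532  0.1827] z 0.12 0.1402
[[-0.0107, 0.007], [-0.0101, 0.0122], [-0.0093, 0.0022], [-0.0086, 0.0119], [-0.0079, 0.0175], [-0.007, 0.0012], [-0.0042, 0.0001], [-0.0011, 0.0005], [0.002, 0.0011], [0.005, 0.0047], [0.0063, 0.0019]]
bar 48 [0.54943408 0.20156386 0.13252652] [0.56294509 0.21395276 0.13713375]
```

View pics/crop5.png

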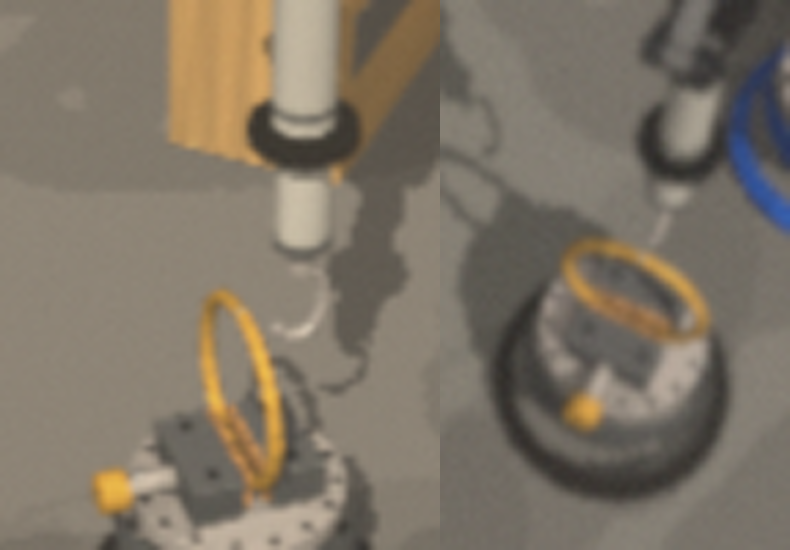

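The side crop shows the hook tip at (273,328), just short of the bangle's top at (215,295), with the mouth facing it. The scene crop agrees. I'll move in the remaining ~21 mm.

Request:
{"fn": "apply_moves", "kwargs": {"claw": [-1, -1, -1, -1, -1], "travel": [[0, 0.005, 0.001], [0, 0.011, 0.001], [-0.001, 0.018, 0.001], [-0.001, 0.024, 0.001], [-0.001, 0.027, 0.001]], "turn": [[0, 0, 0], [0, 0, 0], [0, 0, 0], [0, 0, 0], [0, 0, 0]]}}

```text
t: 5.38
tcp_pos: [0.5545, 0.1937, 0.2324]
tool_rot: [0.509, 0.861, 0.0, 0.0]
force: [-0.7, 0.4, -0.4]
finger_gap: 0.174
gripper_force: 58.8
```

Request:
{"fn": "apply_moves", "kwargs": {"claw": [-1, -1], "travel": [[0, 0, 0], [0, 0, 0]], "turn": [[0, 0, 0], [0, 0, 0]]}}

```text
t: 5.55
tcp_pos: [0.5535, 0.1934, 0.2323]
tool_rot: [0.509, 0.861, -0.0, -0.0]
force: [-0.2, -0.2, -1.5]
finger_gap: 0.173
gripper_force: 58.8
```

Run:
```python
from h import *
s=manip.sense(); print(s['tcp_pos'],s['tool_rot'],s['t'],s['force'])
a=snap('scene','scene6');b=snap('side','side6')
cv2.imwrite('pics/crop6.png',np.hstack([cv2.resize(b['pixels'][190:290,235:315,::-1],(440,550),interpolation=2),cv2.resize(a['pixels'][200:290,305:365,::-1],(350,550),interpolation=2)]))
```

```text
[0.55349314 0.19337566 0.23227564] [ 5.09013855e-01  8.60758298e-01 -1.63318035e-04 -1.46924168e-04] 5.55 [-0.16893511 -0.18444042 -1.52890942]
```

View pics/crop6.png

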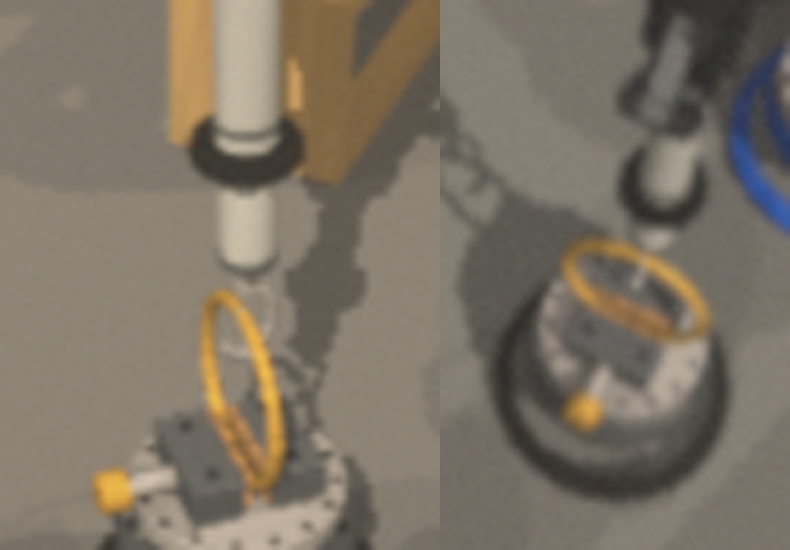

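The side crop shows the hook passing through the ring, its bottom at (240,352) under the arch. The scene crop shows the wire inside the ring at (640,275). I'll take a force baseline before pulling.

```bash
cat > f.py <<'E'
from h import *
import sys
F=[];P=[]
for i in range(int(sys.argv[1])):
    manip.snapshot('side'); s=manip.sense(); F.append(s['force']);P.append(s['tcp_pos'])
F=np.array(F);print(F.mean(0).round(2),F.std(0).round(2),'se',(F.std(0)/len(F)**.5).round(2)[2],np.mean(P,0).round(5),s['t'])
E
python3 f.py 20
```

```text
[ 0.01  0.03 -1.17] [0.46 0.47 0.42] se 0.09 [0.55345 0.19334 0.23243] 6.65
```

Request:
{"fn": "apply_moves", "kwargs": {"claw": [-1, -1, -1, -1, -1], "travel": [[0, 0, -0.004], [0, 0, -0.01], [0, 0, -0.018], [0, 0, -0.025], [0, 0, -0.025]], "turn": [[0, 0, 0], [0, 0, 0], [0, 0, 0], [0, 0, 0], [0, 0, 0]]}}

```text
t: 7.07
tcp_pos: [0.5538, 0.1934, 0.2535]
tool_rot: [0.509, 0.861, 0.0, 0.0]
force: [0.4, 0.2, -4.6]
finger_gap: 0.17
gripper_force: 58.6
```

Request:
{"fn": "apply_moves", "kwargs": {"claw": [-1, -1], "travel": [[0, 0, 0], [0, 0, 0]], "turn": [[0, 0, 0], [0, 0, 0]]}}

```text
t: 7.23
tcp_pos: [0.5533, 0.1934, 0.252]
tool_rot: [0.509, 0.861, -0.0, -0.0]
force: [1.2, 0.4, -5.4]
finger_gap: 0.173
gripper_force: 58.7
```

```bash
python3 f.py 20
```

```text
[-0.07 -0.08 -4.65] [0.46 0.41 0.51] se 0.11 [0.55336 0.19334 0.25224] 8.2333
```

Pull is 3.5 N, so the rod is out about 9 mm, which matches the geometry (8.5 mm). 16 mm more.

Request:
{"fn": "apply_moves", "kwargs": {"claw": [-1, -1, -1, -1, -1], "travel": [[0, 0, -0.004], [0, 0, -0.009], [0, 0, -0.014], [0, 0, -0.018], [0, 0, -0.02]], "turn": [[0, 0, 0], [0, 0, 0], [0, 0, 0], [0, 0, 0], [0, 0, 0]]}}

```text
t: 8.65
tcp_pos: [0.5534, 0.1934, 0.2686]
tool_rot: [0.509, 0.861, -0.0, -0.0]
force: [0.2, 0.2, -8.4]
finger_gap: 0.174
gripper_force: 58.6
```

Request:
{"fn": "apply_moves", "kwargs": {"claw": [-1, -1], "travel": [[0, 0, 0], [0, 0, 0]], "turn": [[0, 0, 0], [0, 0, 0]]}}

```text
t: 8.82
tcp_pos: [0.5533, 0.1934, 0.2681]
tool_rot: [0.509, 0.861, -0.0, -0.0]
force: [0.4, 0.4, -8.9]
finger_gap: 0.178
gripper_force: 58.7
```

```bash
python3 f.py 25
python3 - <<'E'
from h import *
a=snap('scene','scene7');b=snap('side','side7')
cv2.imwrite('pics/crop7.png',np.hstack([cv2.resize(b['pixels'][190:270,243:303,::-1],(450,600),interpolation=2),cv2.resize(a['pixels'][200:290,315:367,::-1],(346,600),interpolation=2)]))
E
```

```text
[ 0.12  0.06 -8.39] [0.55 0.41 0.51] se 0.1 [0.55339 0.19334 0.26829] 10.0667
```

View pics/crop7.png

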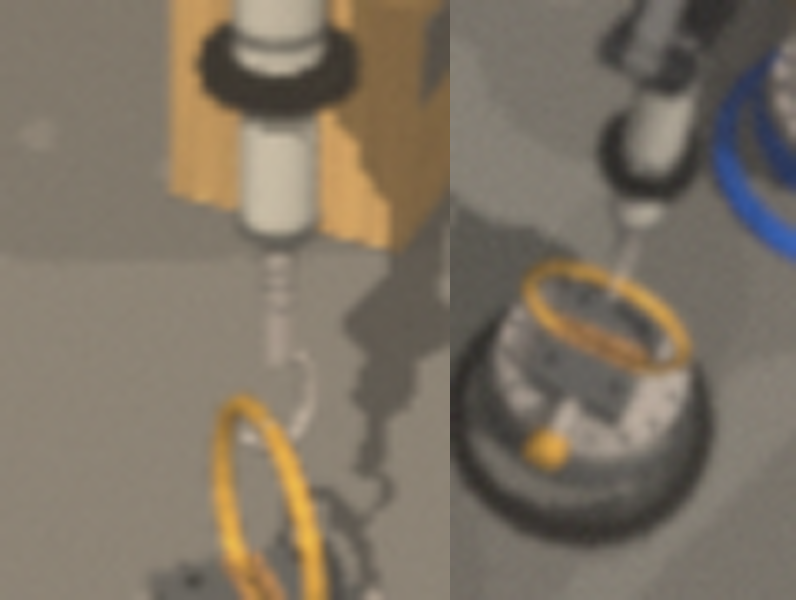

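The crop shows the hook seated under the arch, the rod well out and the dark band at the tube's mouth (278,245). The pull is 7.2 N, which puts the rod at 24–25 mm. Handing in.

```bash
python3 -c "
from station import manip
print(manip.sign_off())"
```

```text
the job is handed in; nothing more can be done
None
```

I handed the job in with the slim gauge's hook under the top of the steel-vise bangle's arch and the gauge still held at about 7.2 N, which puts the rod about 24–25 mm out with the dark band at the tube mouth.

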